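Fit the bed knife into the board trimmer

TASK

Fit the notched steel bed knife into the board trimmer: lift it off its wooden carrier, lay it gently in the seat along the trimmer's near edge with its notch over the locating pin, and push it back so that it lies flat with its whole back edge against the shoulder. Then swing the clamp fully over it. Never force or drop the knife into the trimmer (the pin has to be felt for: it is not exactly where the drawing says), and leave the other things on the desk where they are.

Things in the scene. Friction and masses are not known exactly. Their poses are not given: they have to be found in the camera images.
- knife: loose flat steel bar 30 x 160 x 6 mm, 0.15 to 0.3 kg, with one notch. Origin: centre of its underside; x across the width, y along the length, z up. Back edge at x = +15 mm, shear edge at x = -15 mm, both square. At the start it lies on the carrier, axes along the carrier's, overhanging it by about 5 mm on both long sides
- notch (a point): middle of the knife's notch, at its underside: knife frame (10, 44, 0) mm. The notch is 8 mm wide along y and 10 mm deep, open at the back edge, and goes right through the thickness
- knife_end_notch (a point): point on the knife at the underside of the back edge, at the end near the notch: knife frame (15, 78, 0) mm
- knife_end_plain (a point): point on the knife at the underside of the back edge, at the other end: knife frame (15, -78, 0) mm
- carrier: fixed wooden block 20 x 150 x 18 mm on the desk, under the knife at the start. Origin: centre of its underside; y along its length
- trimmer: lever trimmer, grey base and white table 240 x 230 mm, fixed, 50 mm high. Origin: under its middle at desk height; x points away from the knife seat, y along the seat, z up. The seat is a ledge along the -x edge, 44 mm above the desk, 28 mm wide, both ends open. The shoulder, the 6 mm step from seat up to table top, is the plane x = -92 mm. On the table lie a stop bar and a side guide, 10 mm high
- seat (a point): where the knife's origin belongs with the pin at its nominal place: on the seat's surface, trimmer frame (-107, 0, 44) mm, axes as the trimmer's (x towards the shoulder, y along the seat). The knife fits with its axes along these, its back edge touching the shoulder at x = +15 mm here, overhanging the ledge by 2 mm in front
- pin_nominal (a point): nominal foot of the locating pin, on the seat 6 mm in front of the shoulder. The pin is 6.4 mm in diameter, 4 mm high. It sits in a slot and is set differently at every service, then tight: it really stands up to 9 mm either way along the seat (y), which is not reported. A knife whose notch is not over the pin stands 4 mm too high there
- bay (a point): middle of the finger bay, at seat height, trimmer frame (-90, 0, 44) mm: a cut-out 60 mm (x) by 64 mm (y) in seat and table, floor 24 mm lower, so that fingers find room on both sides of the seated knife's middle; only a rib 14 mm wide at seat height runs through it under the knife
- lever_tip (a point): top of the trimmer's raised lever, which is fixed: it rises from the front corner of the trimmer at trimmer (-135, -108, 60) mm and leans towards -y
- pivot (a point): centre of the clamp's pivot, on the table top: trimmer frame (-70, 64, 50) mm
- clamp (a joint): angle of the quarter-turn clamp, rad: 0 = parked, arm along the trimmer's +y; grows anticlockwise from above; 1.57 = arm along the trimmer's -x, square across the knife, fully closed; stop at 1.65. Its axis leans, so its foot sinks by 1.6 mm on the way and wedges on the knife in the last third. Stiff (3 N at the knob, up to 15 N when wedging), stays where left. Arm top 10 mm over the table
- clamp_knob (a point): top centre of the clamp's upright black round knob, 14 mm in diameter, 90 mm above the desk, 31 mm from the pivot; the knob stands 30 mm clear above the clamp's arm and turns with it
- glue_stick: bystander: white glue stick, 25 mm in diameter, 85 mm tall, standing on the trimmer's table. Origin: centre of its foot
- can: bystander: dark drink can, 66 mm in diameter, 125 mm tall. Origin: centre of its foot
- bottle: bystander: clear bottle with green cap, 64 mm in diameter, 200 mm tall. Origin: centre of its foot
- cutter: bystander: black craft cutter 170 mm long, lying flat. Origin: under its middle
- rule: bystander: bare metal rule 30 x 300 x 3 mm without notch, lying flat. Origin: under its middle
- screwdriver: bystander: screwdriver with black handle, about 200 mm long, lying flat in front of the robot. Origin: under its middle
- boards: bystander: stack of grey-brown boards 150 x 110 x 16 mm. Origin: under its middle

How it is judged:
By the outcome, as a careful person would: the job done as asked, in the order asked, and still so for the second after the job is handed in, with the robot touching nothing.
It also fails if it takes over 67 s, if anything falls off the work surface, if the arm or the gripper's body presses on something with over 40 N, if the wrist force passes 120 N, or if a joint passes its speed limit or range.

ROBOT

A 6-joint arm with a two-finger parallel gripper is mounted at the origin on the work surface. World frame = base frame: x ahead of the robot, y to its left, z up, the work surface at z = 0. Lengths are in m, angles in degrees, forces in N, time in s.
With the tool pointing down it reaches from about 0.25 to 0.8 m from the base axis. Payload 3.9 kg.
Tool frame: the origin (TCP) lies midway between the tips of the shut fingers; the grasp point (between the pads) lies 19 mm behind it; z points along the fingers, y is the direction in which the jaws open and shut (so a half turn about z gives the same grasp; the last joint's range is limited). The gripper opens to 85 mm and grips with 20 to 120 N. Pads are 22 mm wide; open, the fingers measure 114 mm over their backs; the gripper's body (76 mm by 85 mm) begins 54 mm behind the grasp point. The pads swing forward as they close: fully open they stand 13 mm farther back than shut.
Start: joints at [0, 14.897, -7.913, 67.191, 0, 90], TCP at [0.525, -0, 0.231] pointing down, gripper open.
Joint ranges: [-159.42, 159.42], [-47.68, 98.78], [-73.54, 78.23], [-108.79, 121.32], [-90, 84.71], [-180, 180]. Speed limits (degrees/s): [147.25, 147.25, 180, 180, 180, 180].

INTERFACE

Orientations are given as [roll, pitch, yaw] about the fixed x, y, z axes, in that order (R = Rz(yaw) Ry(pitch) Rx(roll)).
In Python, from station import get_obs, snapshot, job_done gives the robot as it stands.
- The arm moves only by the tool apply_moves, never from a script. Its argument "increments" is a list of rows, each a list of 2 entries, a list of its own where there are three numbers: the shift along the tool's x, y, z in m, then the turn, a rotation vector about the tool's x, y, z in degrees. In form: [[[dx, dy, dz], [wx, wy, wz]], ...]. A call has 1 to 12 rows; each row shifts and turns the commanded pose from where the row before left it, along the tool's axes as they then stand; what a row does not reach is not made up. A row lasts 1/10 s, in which the tool goes at most 50 mm and 8.59 degrees, less where a joint would pass 70% of its speed; a pose out of reach is approached as far as the arm can. A call is refused whole if a number of a shift passes 0.05 or a number of a turn 8.59, either way. A call with a gripper value outside its range is refused whole. "grip" is the finger opening in m, from 0 to 0.0854, set as the call begins (left out, the last holds). The fingers move at their own pace and stop on an object; "squeeze" is the grip in N (left out, the last holds). Time passes only in rows, so rows that do not move let the fingers close. It gives the time, the measured TCP pose, the force and the opening at its end, in the units of the state.
- get_obs(): the state, without advancing time (a new reading comes with each control period).
- snapshot(name): name is "scene" or "side" or "wrist"; returns a dict with "pixels" (384x512x3 uint8, blue, green, red), "mtx" (3x3 intrinsics, pixels), "pose" (4x4, takes a point from camera to world coordinates). Camera axes: x right, y up, looking along -z (the intrinsics and any distortion apply to the point x, -y, -z); pixel columns grow to the right and rows downward; lengths in m; the calibration is good to about 2 mm. A picture is of the moment at which its call begins. There is no depth.
- job_done(): hands the job in, once; it reports no verdict.
The state is a dict: "t": time; "joint_pos": joint angles; "joint_vel": joint speeds; "joint_torque": joint torques, N m; "eef_pos": TCP position; "tcp_rot": TCP orientation; "wrist_force": force on the tool from outside, world axes, zero at the start; "moment": the same for the moment, N m; "opening": finger opening in m.
Only numpy, scipy, OpenCV 4.12 (cv2) and the standard library are available. Lean on these libraries where they do the work, as an engineer would, in place of code of your own. Each camera call takes 0.05 s, during which the arm holds its last target. There are 200 camera calls.

## Working session

There is one attempt and no reset: what is moved stays moved. The work goes in short steps, Python scripts to look and compute and a tool call to move; the robot and the scene stay as the last step left them, time stands still between calls to the robot, and variables do not carry over. Pictures are saved under pics/ and viewed, about 8 in all and at most 12, crops included, and the job is handed in when it is done.

Besides the shell and the picture viewer there is one more tool, called after ">>>" as a command line: name --argument value ..., lists and objects as JSON in quotes. apply_moves: Moves the arm, as the interface text tells. Its arguments: {"type":"object","properties":{"increments":{"type":"array","items":{"type":"array"}},"grip":{"type":"number"},"squeeze":{"type":"number"}},"required":["increments"]}

```bash
mkdir -p pics; ls; python3 - <<'E'
from station import get_obs, snapshot
import cv2, numpy as np, pickle
o=get_obs(); print(o['t'],o['eef_pos'],o['tcp_rot'],o['opening'])
d={}
for n in ('scene','side','wrist'):
    s=snapshot(n); d[n]=s; cv2.imwrite(f'pics/{n}0.png',s['pixels']); print(n,np.round(s['mtx'],1).tolist(),np.round(s['pose'],3).tolist(), [k for k in s])
pickle.dump(d,open('s0.pkl','wb'))
a=np.vstack([d['scene']['pixels'],d['side']['pixels']])
cv2.imwrite('pics/a.png',np.hstack([cv2.resize(d[n]['pixels'],(512,384)) for n in ('scene',)]))
E
```

```text
pics
0.0 [ 5.24320681e-01 -3.21341004e-07  2.30445533e-01] [-1.79886760e+02 -1.57702251e-03  8.99987188e+01] 0.08522589074603319
scene [[399.1, 0.0, 251.7], [0.0, 399.1, 199.0], [0.0, 0.0, 1.0]] [[-0.078, -0.86, 0.504, 1.233], [0.997, -0.062, 0.049, 0.055], [-0.011, 0.506, 0.862, 1.289], [0.0, 0.0, 0.0, 1.0]] ['pixels', 'mtx', 'pose']
side [[405.8, 0.0, 259.7], [0.0, 405.8, 192.0], [0.0, 0.0, 1.0]] [[-0.962, 0.145, -0.231, 0.226], [-0.273, -0.548, 0.791, 1.129], [-0.012, 0.824, 0.566, 1.021], [0.0, 0.0, 0.0, 1.0]] ['pixels', 'mtx', 'pose']
wrist [[332.1, 0.0, 258.6], [0.0, 332.1, 188.8], [0.0, 0.0, 1.0]] [[1.0, -0.001, 0.002, 0.526], [0.0, 0.958, 0.287, 0.073], [-0.002, -0.287, 0.958, 0.373], [0.0, 0.0, 0.0, 1.0]] ['pixels', 'mtx', 'pose']
```

View pics/scene0.png

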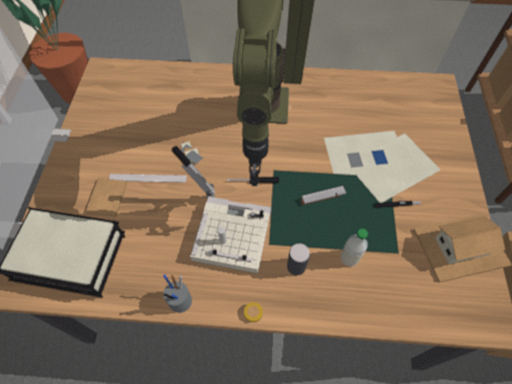

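View pics/side0.png

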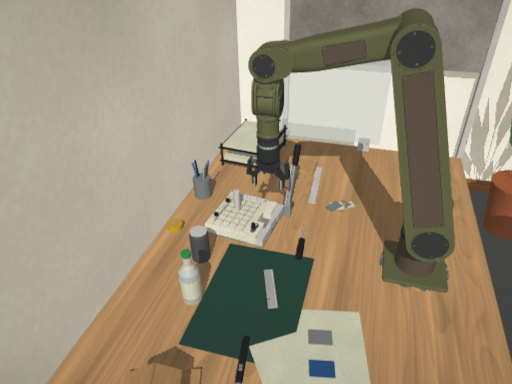

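The scene view shows the trimmer near (232,232) with its seat facing the robot and the knife on its carrier near (322,195). The rule is near (148,180), the can at (298,260), the bottle at (353,248) and the lever at (200,170). Next I'll zoom in on the knife and the trimmer.

```bash
cat > h.py <<'E'
import numpy as np, cv2, pickle
from station import get_obs, snapshot
def ray(s,u,v):
    K,P=s['mtx'],np.array(s['pose'])
    d=P[:3,:3]@np.array([(u-K[0,2])/K[0,0],-(v-K[1,2])/K[1,1],-1]); return P[:3,3],d
def onz(s,u,v,z):
    c,d=ray(s,u,v); return c+d*(z-c[2])/d[2]
def proj(s,p):
    K,P=s['mtx'],np.array(s['pose']); q=P[:3,:3].T@(np.array(p)-P[:3,3])
    return K[0,0]*q[0]/-q[2]+K[0,2], K[1,1]*-q[1]/-q[2]+K[1,2]
def tri(obs):
    A=np.zeros((3,3));b=np.zeros(3)
    for s,u,v in obs:
        c,d=ray(s,u,v); d=d/np.linalg.norm(d); M=np.eye(3)-np.outer(d,d); A+=M;b+=M@c
    return np.linalg.solve(A,b)
def crop(s,x0,y0,w,h,k): return cv2.resize(s['pixels'][y0:y0+h,x0:x0+w],None,fx=k,fy=k,interpolation=cv2.INTER_CUBIC)
E
python3 - <<'E'
from h import *
d=pickle.load(open('s0.pkl','rb'))
a=crop(d['scene'],185,170,100,105,4) 
b=crop(d['scene'],290,175,64,45,6)
c=crop(d['side'],200,180,100,66,4)
im=np.zeros((600,800,3),np.uint8); im[:420,:400]=a; im[:270,410:794]=b; im[300:564,400:800]=c
cv2.imwrite('pics/z.png',im)
E
```

```text
(no output)
```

View pics/z.png

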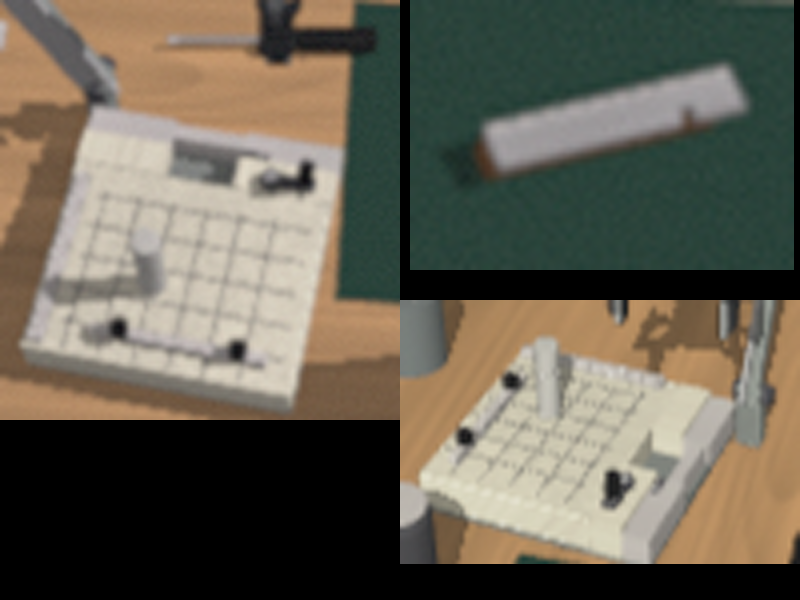

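View pics/wrist0.png

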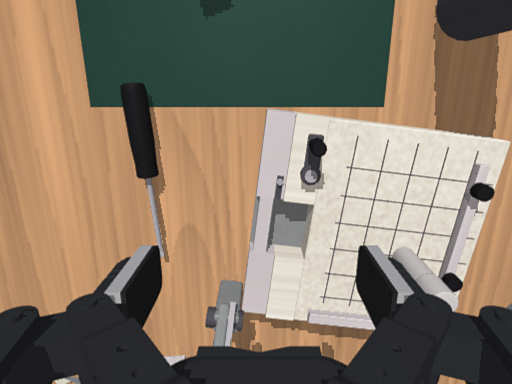

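The knife's notch opens towards +x world, at the knife's +y end, so the knife is nearly oriented like the seat. In the wrist view the seat's front edge runs from about (268,110) to (245,318), and the pin is near (280,182). Next come the trimmer pose from edge fits and a rough knife pose.

```bash
python3 - <<'E'
from h import *
d=pickle.load(open('s0.pkl','rb'))
w=d['wrist']; hsv=cv2.cvtColor(w['pixels'],cv2.COLOR_BGR2HSV)
for r in (140,165,290,300): print(r,[tuple(hsv[r,c,:]) if 0 else f"{c}:{hsv[r,c,0]},{hsv[r,c,1]},{hsv[r,c,2]}" for c in range(240,304,3)])
print('col275',[f"{r}:{hsv[r,275,0]},{hsv[r,275,1]},{hsv[r,275,2]}" for r in range(100,125,2)])
print('col255',[f"{r}:{hsv[r,255,0]},{hsv[r,255,1]},{hsv[r,255,2]}" for r in range(305,330,2)])
# knife in scene
s=d['scene']; h2=cv2.cvtColor(s['pixels'],cv2.COLOR_BGR2HSV)
m=((h2[...,1]<50)&(h2[...,2]>110)).astype(np.uint8); m[:180]=0;m[212:]=0;m[:,:292]=0;m[:,352:]=0
cs,_=cv2.findContours(m,cv2.RETR_EXTERNAL,cv2.CHAIN_APPROX_NONE); c=max(cs,key=cv2.contourArea)
P=np.array([onz(s,*p[0],.024)[:2] for p in c],np.float32); print(cv2.minAreaRect(P*1000))
a=crop(w,225,95,130,110,6); cv2.imwrite('pics/pin.png',a)
E
```

```text
140 ['240:14,115,182', '243:14,113,201', '246:14,114,195', '249:14,116,200', '252:14,115,200', '255:14,117,199', '258:14,114,192', '261:14,119,190', '264:169,10,202', '267:174,12,205', '270:171,12,205', '273:173,10,204', '276:171,12,205', '279:176,10,205', '282:170,11,205', '285:173,11,205', '288:176,10,205', '291:170,11,202', '294:18,19,233', '297:20,20,231', '300:18,20,232', '303:19,19,232']
165 ['240:14,114,186', '243:14,114,202', '246:14,114,197', '249:14,113,201', '252:14,114,202', '255:14,117,199', '258:14,120,191', '261:169,10,205', '264:174,12,205', '267:171,12,205', '270:170,11,204', '273:171,13,204', '276:170,11,204', '279:173,10,204', '282:173,10,204', '285:173,10,204', '288:15,18,169', '291:21,21,229', '294:20,20,228', '297:22,20,227', '300:21,22,228', '303:19,26,241']
290 ['240:90,9,117', '243:12,78,143', '246:0,10,203', '249:177,11,202', '252:0,10,202', '255:176,9,201', '258:176,9,201', '261:176,9,201', '264:176,10,201', '267:176,10,201', '270:19,28,221', '273:21,23,222', '276:20,24,220', '279:19,26,220', '282:20,27,220', '285:19,25,221', '288:19,25,222', '291:20,24,223
[... 327 characters left out ...]
,21,228', '285:21,21,227', '288:20,24,227', '291:21,21,226', '294:22,21,226', '297:18,27,219', '300:19,19,234', '303:21,22,225']
col275 ['100:81,96,69', '102:81,111,69', '104:81,103,69', '106:68,54,71', '108:13,113,197', '110:171,9,190', '112:170,11,208', '114:171,12,208', '116:174,12,207', '118:170,11,205', '120:170,11,207', '122:170,11,205', '124:173,11,206']
col255 ['305:177,13,203', '307:174,13,203', '309:0,11,204', '311:176,10,206', '313:11,60,152', '315:14,118,132', '317:14,116,130', '319:14,114,132', '321:14,114,213', '323:14,115,204', '325:14,114,203', '327:14,114,205', '329:14,114,203']
((453.2800598144531, 246.0286102294922), (34.4326171875, 162.35122680664062), 19.977231979370117)
```

View pics/pin.png

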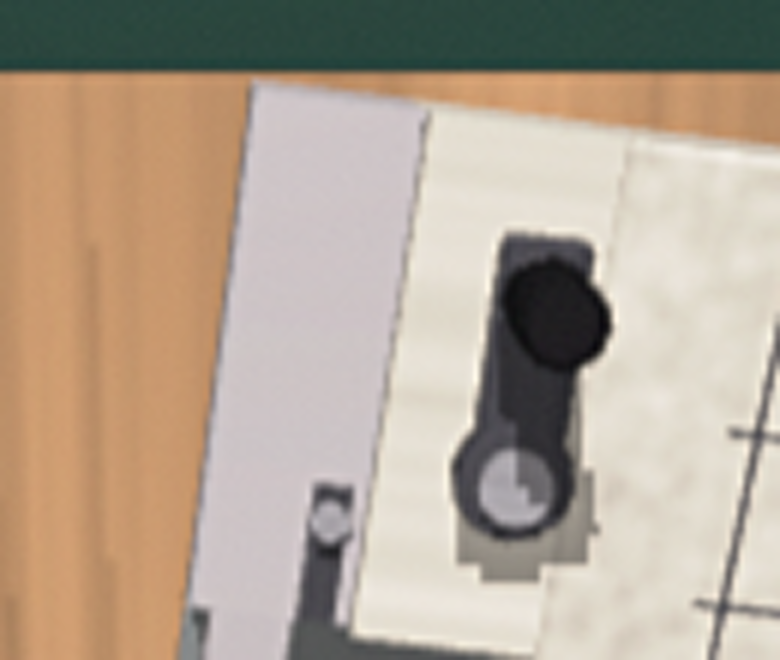

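The crop shows the pin top at about (279.8,181.6), the pivot at (310.4,175.8), the knob at (318,146.6), and the seat's +y front corner at (266.4,108.2).

```bash
python3 - <<'E'
from h import *
d=pickle.load(open('s0.pkl','rb')); w=d['wrist']
hsv=cv2.cvtColor(w['pixels'],cv2.COLOR_BGR2HSV).astype(int)
F=[];S=[]
for r in list(range(118,200,3))+list(range(280,310,3)):
    row=hsv[r]
    if r<190 or r>285:
        seat=[c for c in range(238,300) if row[c,1]<16 and 190<row[c,2]<212 and (row[c,0]>160 or row[c,0]<3)]
        if len(seat)>10: 
            if r<190: F.append(onz(w,seat[0]-.5,r,.044)[:2])
            S.append(onz(w,seat[-1]+.5,r,.05)[:2])
def fit(P):
    vx,vy,x,y=cv2.fitLine(np.array(P,np.float32),cv2.DIST_HUBER,0,1e-4,1e-4).ravel()
    if vy<0: vx,vy=-vx,-vy
    return np.array([vx,vy]),np.array([x,y])
for n,P in (('front',F),('shoulder',S)):
    v,p=fit(P); print(n,len(P),v,p,'yaw',np.degrees(np.arctan2(-v[0],v[1])))
vs,ps=fit(S); ys=vs; xs=np.array([vs[1],-vs[0]]); 
vf,pf=fit(F); print('ledge width',(ps-pf)@xs)
c1=onz(w,266.4,108.2,.044)[:2]; c2=onz(w,255,312.8,.044)[:2]
print('length',(c1-c2)@ys)
ymid=((c1+c2)/2)@ys; xo=ps@xs+.092
o=xs*xo+ys*ymid; print('trimmer origin',o,'xs',xs)
T=lambda p: ((np.array(p)[:2]-o)@xs*1000,(np.array(p)[:2]-o)@ys*1000)
for n,u,v,z in (('pin',279.8,181.6,.048),('pivot',310.4,175.8,.06),('pivot50',310.4,175.8,.05),('knob',318.3,146.6,.09)): print(n,onz(w,u,v,z),T(onz(w,u,v,z)))
np.savez('trim.npz',o=o,xs=xs,ys=ys)
E
```

```text
front 24 [0.12155991 0.9925841 ] [0.52807003 0.01180884] yaw -6.9821377
shoulder 32 [0.12359047 0.9923333 ] [ 0.5498205  -0.02788739] yaw -7.099364
ledge width 0.02648977
length 0.23143782846066838
trimmer origin [ 0.63675426 -0.07427235] xs [ 0.9923333  -0.12359047]
pin [ 0.54640423 -0.0168943   0.048     ] (np.float64(-96.74872446858822), np.float64(45.771747207838445))
pivot [ 0.57525532 -0.00770448  0.06      ] (np.float64(-69.25459597593344), np.float64(58.45682484250736))
pivot50 [ 0.57684019 -0.01027914  0.05      ] (np.float64(-67.36367197975528), np.float64(56.09778040157197))
knob [0.57609728 0.02581779 0.09      ] (np.float64(-72.56212783767859), np.float64(91.82614781993384))
```

Trimmer yaw is about -7° and knife yaw about +20°. I'll move over the knife for a near look.

>>> apply_moves --increments '[[[0.012,-0.003,0],[0,0,0]],[[0.026,-0.008,0],[0,0,0]],[[0.026,-0.008,0],[0,0,0]],[[0.026,-0.008,0],[0,0,0]],[[0.026,-0.008,0],[0,0,0]],[[0.026,-0.008,0],[0,0,0]],[[0.026,-0.008,0],[0,0,-5]],[[0.026,-0.008,0],[0,0,-5]],[[0.026,-0.004,0],[0,0,-5]],[[0.02,0,0],[0,0,-5]],[[0,0,0],[0,0,0]],[[0,0,0],[0,0,0]]]'

```text
t: 1.35
eef_pos: [0.4495, 0.2379, 0.2312]
tcp_rot: [-180.0, 0.0, 110.0]
wrist_force: [0.0, 0.5, -0.5]
opening: 0.0855
```

```bash
python3 - <<'E'
from h import *
o=get_obs(); print(o['t'],o['eef_pos'],o['tcp_rot'],o['wrist_force'])
w=snapshot('wrist'); pickle.dump(w,open('w1.pkl','wb')); cv2.imwrite('pics/w1.png',w['pixels'])
print(np.round(w['pose'],3).tolist())
E
```

```text
1.35 [0.44951946 0.23791032 0.23117293] [-1.79972401e+02  1.86995822e-02  1.10023405e+02] [ 0.01527133  0.45839152 -0.54644033]
[[0.939, -0.329, -0.097, 0.426], [0.343, 0.9, 0.27, 0.306], [-0.002, -0.287, 0.958, 0.373], [0.0, 0.0, 0.0, 1.0]]
```

View pics/w1.png

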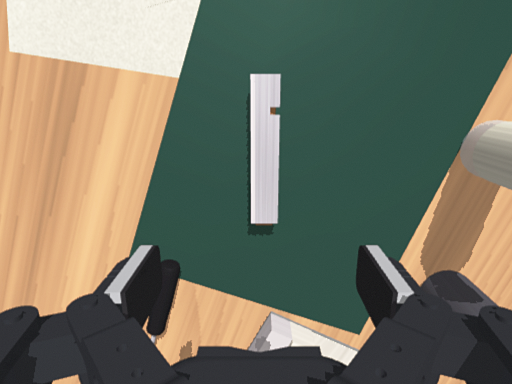

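The knife lies at about (250–280, 74–223) with its notch at (275,111), so it points as assumed.

```bash
python3 - <<'E'
from h import *
w=pickle.load(open('w1.pkl','rb')); hsv=cv2.cvtColor(w['pixels'],cv2.COLOR_BGR2HSV)
m=((hsv[...,1]<45)&(hsv[...,2]>120)).astype(np.uint8); m[:60]=0;m[240:]=0;m[:,:235]=0;m[:,295:]=0
cs,_=cv2.findContours(m,cv2.RETR_EXTERNAL,cv2.CHAIN_APPROX_NONE); c=max(cs,key=cv2.contourArea)
P=np.array([onz(w,*p[0],.024)[:2] for p in c],np.float32)*1000
(cx,cy),sz,a=cv2.minAreaRect(P); print((cx,cy),sz,a)
E
```

```text
(453.4004821777344, 246.9098663330078) (30.491628646850586, 159.8086395263672) 19.928611755371094
```

>>> apply_moves --increments '[[[0.007,0.0067,0.02],[0,0,0]],[[0,0,0.03],[0,0,0]],[[0,0,0.035],[0,0,0]],[[0,0,0.035],[0,0,0]],[[0,0,0.03],[0,0,0]],[[0,0,0.025],[0,0,0]],[[0,0,0.02],[0,0,0]],[[0,0,0.015],[0,0,0]],[[0,0,0.01],[0,0,0]],[[0,0,0.006],[0,0,0]],[[0,0,0],[0,0,0]],[[0,0,0],[0,0,0]]]' --grip 0.06

```text
t: 2.6
eef_pos: [0.4546, 0.2464, 0.0058]
tcp_rot: [179.9, -0.0, 110.0]
wrist_force: [-0.3, 0.1, 0.2]
opening: 0.06
```

>>> apply_moves --increments '[[[0,0,0],[0,0,0]],[[0,0,0],[0,0,0]],[[0,0,0],[0,0,0]],[[0,0,0],[0,0,0]],[[0,0,0],[0,0,0]],[[0,0,0],[0,0,0]],[[0,0,0],[0,0,0]],[[0,0,0],[0,0,0]]]' --grip 0.02 --squeeze 50

```text
t: 3.4
eef_pos: [0.4545, 0.2466, 0.0061]
tcp_rot: [179.9, -0.0, 110.0]
wrist_force: [-0.5, 0.1, 6.4]
opening: 0.0287
```

>>> apply_moves --increments '[[[0,0,-0.004],[0,0,0]],[[0,0,-0.01],[0,0,0]],[[0,0,-0.02],[0,0,0]],[[0,0,-0.025],[0,0,0]],[[0,0,-0.025],[0,0,0]],[[0,0,-0.02],[0,0,0]],[[0,0,-0.01],[0,0,0]],[[0,0,0],[0,0,0]],[[0,0,0],[0,0,0]]]'

```text
t: 4.3
eef_pos: [0.4536, 0.2461, 0.1188]
tcp_rot: [-180.0, 0.0, 110.0]
wrist_force: [0.3, -0.3, -1.9]
opening: 0.0291
```

```bash
python3 - <<'E'
from h import *
o=get_obs(); print(o['t'],o['eef_pos'],o['tcp_rot'],o['wrist_force'],o['moment'],o['opening'])
w=snapshot('wrist'); cv2.imwrite('pics/w2.png',w['pixels']);pickle.dump(w,open('w2.pkl','wb'))
E
```

```text
4.3 [0.45359383 0.24606053 0.11876722] [-1.79950506e+02  6.82715226e-03  1.09997339e+02] [ 0.29571256 -0.31262956 -1.93578544] [-0.01630001 -0.03666221  0.03565935] 0.029135748967789435
```

View pics/w2.png

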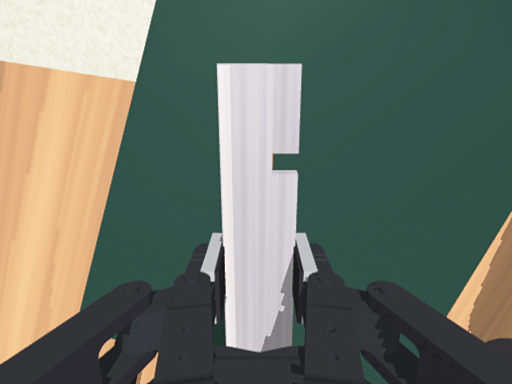

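The knife is held straight, with its notch edges at about rows 153 and 171 and its back edge at u≈300. Now for the notch's place in the tool frame and the path to the seat.

```bash
python3 - <<'E'
from h import *
w=pickle.load(open('w2.pkl','rb')); t=np.array([.45359,.24606,.11877]); yaw=np.radians(110)
tx=np.array([np.cos(yaw),np.sin(yaw)]); ty=np.array([np.sin(yaw),-np.cos(yaw)])
g=cv2.cvtColor(w['pixels'],cv2.COLOR_BGR2GRAY)
print('col286',g[148:176,286]); print('col268 end',g[60:70,268]); print('row110',g[110,214:226],g[110,294:306]); print('row200',g[200,216:230],g[200,290:304]);
for dz in (.018,.020):
  for n,u,v in (('notch far',286,153),('notch near',286,170),('end',268,63.5),('bk110',300.5,110),('bk140',300,140),('fr110',231,110)):
    p=onz(w,u,v,t[2]+dz)[:2]-t[:2]; print(dz,n,np.round([p@tx*1000,p@ty*1000],1))
d=pickle.load(open('s0.pkl','rb'))
for n,u,v in (('glue top',222,229),('can foot',298,272)): print(n,onz(d['scene'],u,v,.135 if 'glue' in n else 0))
E
```

```text
col286 [208 209 209 211 213 156  86  68  71  75  73  74  74  74  73  74  74  74
  73  72  67  79 176 203 199 199 208 212]
col268 end [ 79  76  78 142 212 227 224 224 223 223]
row110 [ 73  75  70  78 178 234 242 241 240 240 239 237] [207 209 211 211 215 214 129  75  72  74  76  75]
row200 [ 74  73  71  66  77 169 227 238 237 237 236 236 233 233] [215 213 215 217 219 220 222 110  66  70  72  71  71  72]
0.018 notch far [49.4 11.3]
0.018 notch near [42.8 11.4]
0.018 end [81.2  4.2]
0.018 bk110 [65.3 16.2]
0.018 bk140 [54.3 16.4]
0.018 fr110 [65.3 -9.2]
0.02 notch far [49.8 11.1]
0.02 notch near [43.3 11.2]
0.02 end [81.   4.1]
0.02 bk110 [65.4 15.9]
0.02 bk140 [54.6 16.1]
0.02 fr110 [65.4 -9. ]
glue top [ 0.67665603 -0.09715479  0.135     ]
can foot [0.753153   0.16003577 0.        ]
```

>>> apply_moves --increments '[[[0,0,0],[0,0,5]],[[0,0,0],[0,0,8]],[[0,0,0],[0,0,8]],[[0,0,0],[0,0,6.05]],[[-0.015,0.006,0],[0,0,0]],[[-0.035,0.013,0],[0,0,0]],[[-0.04,0.015,0],[0,0,0]],[[-0.04,0.015,0],[0,0,0]],[[-0.04,0.015,0],[0,0,0]],[[-0.04,0.015,0],[0,0,0]],[[-0.04,0.015,0],[0,0,0]],[[-0.03,0.011,0],[0,0,0]]]'

```text
t: 5.55
eef_pos: [0.5232, -0.0469, 0.1179]
tcp_rot: [-179.9, 0.0, 82.9]
wrist_force: [0.1, 0.3, -2.2]
opening: 0.0286
```

>>> apply_moves --increments '[[[-0.0149,0.0063,0],[0,0,0]],[[0,0,0.01],[0,0,0]],[[0,0,0.015],[0,0,0]],[[0,0,0.015],[0,0,0]],[[0,0,0.01],[0,0,0]],[[0,0,0.004],[0,0,0]],[[0,0,0],[0,0,0]],[[0,0,0],[0,0,0]],[[0,0,0],[0,0,0]]]'

```text
t: 6.45
eef_pos: [0.5289, -0.0599, 0.066]
tcp_rot: [179.9, -0.0, 83.0]
wrist_force: [0.4, 0.7, -1.1]
opening: 0.0289
```

```bash
python3 - <<'E'
from h import *
o=get_obs(); print(o['t'],o['eef_pos'],o['tcp_rot'],o['wrist_force'],o['moment'],o['opening'])
w=snapshot('wrist'); pickle.dump(w,open('w3.pkl','wb'))
cv2.imwrite('pics/w3.png',crop(w,190,40,200,150,4))
E
```

```text
6.45 [ 0.52894186 -0.05989654  0.06596321] [ 1.79920530e+02 -5.02733221e-03  8.29647714e+01] [ 0.38211955  0.71699726 -1.09008058] [-0.04302315  0.00308654 -0.01063332] 0.028894982530664366
```

View pics/w3.png

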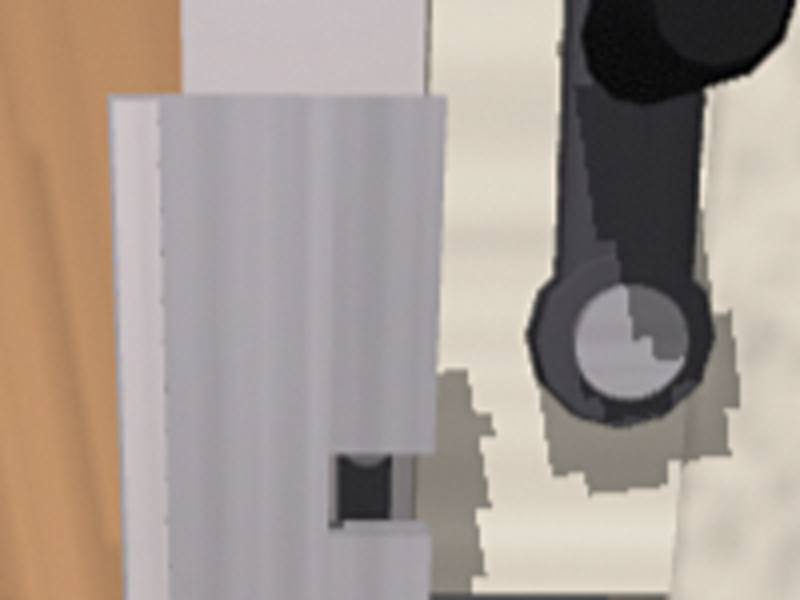

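The pin's lower arc shows through the notch at about (281.6,156.4), just at the far rim of the notch. I'll compute the y offset between the notch and the pin.

```bash
python3 - <<'E'
from h import *
w=pickle.load(open('w3.pkl','rb')); t=np.array([.52894,-.0599,.06596]); yaw=np.radians(82.965)
tx=np.array([np.cos(yaw),np.sin(yaw)]); ty=np.array([np.sin(yaw),-np.cos(yaw)])
def T(n,u,v,z):
    p=onz(w,u,v,z)[:2]-t[:2]; print(n,np.round([p@tx*1000,p@ty*1000],1))
C=lambda x,y:(190+x/4-.4,40+y/4-.4)
T('notch far',*C(370,455),t[2]+.018); T('notch near low',*C(370,519),t[2]+.012); T('notch near top',*C(370,530),t[2]+.018)
T('knife end',*C(300,95),t[2]+.018); T('back',*C(445,100),t[2]+.018);T('back2',*C(432,440),t[2]+.018);T('front',*C(108,100),t[2]+.018)
T('notch inner',*C(331,480),t[2]+.018)
T('pin -y edge',*C(368,467),.048)
T('slot L',*C(340,500),.044);T('slot R',*C(391,500),.044)
T('shoulder top',*C(432,20),.05); T('seat front',*C(181,50),.044)
T('shoulder low',*C(424,60),.044)
T('pivot',*C(632,340),.06)
E
```

```text
notch far [49.7  9.8]
notch near low [42.1 10.4]
notch near top [42.4 10. ]
knife end [81.7  3. ]
back [81.3 15.8]
back2 [51.1 15.7]
front [ 81.2 -13.8]
notch inner [47.3  6.2]
pin -y edge [41.5 12.2]
slot L [36.5  9.1]
slot R [36.5 15.5]
shoulder top [91.8 18.1]
seat front [89.3 -9.9]
shoulder low [88.2 18. ]
pivot [58.  40.2]
```

The notch is about 1.1 mm too far along +tool x. I'll correct that and descend to just above the pin.

>>> apply_moves --increments '[[[-0.0011,0,0.004],[0,0,0]],[[0,0,0.007],[0,0,0]],[[0,0,0.007],[0,0,0]],[[0,0,0.004],[0,0,0]],[[0,0,0.002],[0,0,0]],[[0,0,0],[0,0,0]],[[0,0,0],[0,0,0]],[[0,0,0],[0,0,0]]]'

```text
t: 7.3
eef_pos: [0.5284, -0.0611, 0.0415]
tcp_rot: [180.0, -0.0, 83.0]
wrist_force: [-0.9, -0.7, -0.9]
opening: 0.0283
```

```bash
python3 - <<'E'
from h import *
o=get_obs(); print(o['t'],o['eef_pos'],o['tcp_rot'],o['wrist_force'],o['moment'],o['opening'])
w=snapshot('wrist'); pickle.dump(w,open('w4.pkl','wb'))
cv2.imwrite('pics/w4.png',np.hstack([crop(w,190,40,200,150,2),crop(w,260,140,50,37,8)[:296,:400]][:1]+[cv2.resize(crop(w,260,140,50,38,8),(400,300))]))
E
```

```text
7.3 [ 0.52843958 -0.061148    0.04153517] [ 1.79968590e+02 -2.14018687e-04  8.29510888e+01] [-0.93073532 -0.67134877 -0.90005564] [ 0.03455531  0.00818424 -0.04582084] 0.028347578213444535
```

View pics/w4.png

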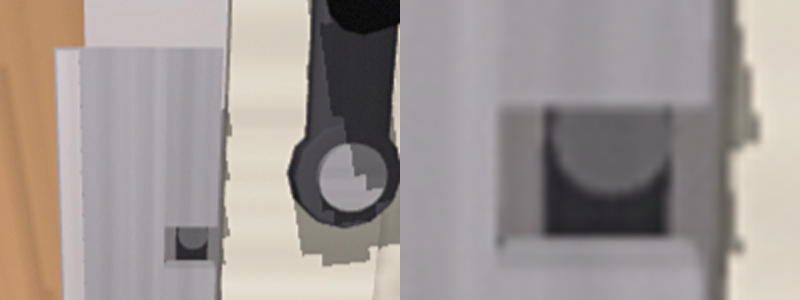

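The pin is now clearly visible in the notch, with its lower rim at row ≈164.2 and the notch edges at 152.9 and 169.3.

```bash
python3 - <<'E'
from h import *
w=pickle.load(open('w4.pkl','rb')); t=np.array([.52844,-.06115,.04153]); yaw=np.radians(82.95)
tx=np.array([np.cos(yaw),np.sin(yaw)]); ty=np.array([np.sin(yaw),-np.cos(yaw)])
def T(n,u,v,z):
    p=onz(w,u,v,z)[:2]-t[:2]; print(n,np.round([p@tx*1000,p@ty*1000],1))
g=cv2.cvtColor(w['pixels'],cv2.COLOR_BGR2GRAY); print(g[148:176,286]); print(g[158,268:300]); print(g[100,296:308])
T('far',286,152.9,t[2]+.018); T('nearlow',286,169.3,t[2]+.012); T('pin',286,164.0,.048); T('pinL',279,159,.048);T('pinR',293,159,.048)
T('inner',272,160,t[2]+.018)
E
```

```text
[160 160 157 161 161 133 102  97  97  97  96  97  99  96  98 100  76  50
  45  45  40  51 132 154 150 152 158 162]
[169 168 168 166 136 120 120 121 121 111  55  82 100 100  98  97  96  98
  96  97  96  98 100 100  99 102 119 121 121 120 120 116]
[162 164 163 161 144 124 105 104 130 203 209 206]
far [49.9 11.3]
nearlow [42.1 12. ]
pin [43.1 12.4]
pinL [45.2  9.4]
pinR [45.2 15.3]
inner [47.2  6.1]
```

The notch is centred on the pin within about 0.3 mm and stands about 2.3 mm short of the shoulder. I'll descend slowly.

>>> apply_moves --increments '[[[0.0002,0,0.0015],[0,0,0]],[[0,0,0.0015],[0,0,0]],[[0,0,0.0015],[0,0,0]],[[0,0,0.0015],[0,0,0]],[[0,0,0.001],[0,0,0]],[[0,0,0],[0,0,0]],[[0,0,0],[0,0,0]]]'

```text
t: 8.05
eef_pos: [0.5282, -0.0609, 0.0343]
tcp_rot: [-180.0, 0.0, 82.9]
wrist_force: [0.1, -0.3, -1.4]
opening: 0.0286
```

>>> apply_moves --increments '[[[0,0,0.0008],[0,0,0]],[[0,0,0],[0,0,0]],[[0,0,0],[0,0,0]]]'

```text
t: 8.35
eef_pos: [0.5282, -0.0609, 0.0335]
tcp_rot: [180.0, 0.0, 83.0]
wrist_force: [-0.3, 0.1, -1.3]
opening: 0.0284
```

>>> apply_moves --increments '[[[0,0,0.0007],[0,0,0]],[[0,0,0],[0,0,0]],[[0,0,0],[0,0,0]]]'

```text
t: 8.65
eef_pos: [0.5282, -0.0609, 0.0328]
tcp_rot: [-180.0, 0.0, 82.9]
wrist_force: [0.3, 0.4, -1.5]
opening: 0.0287
```

>>> apply_moves --increments '[[[0,0,0.0005],[0,0,0]],[[0,0,0],[0,0,0]],[[0,0,0],[0,0,0]]]'

```text
t: 8.95
eef_pos: [0.5282, -0.0609, 0.0323]
tcp_rot: [-180.0, -0.0, 82.9]
wrist_force: [-0.4, 0.3, -1.4]
opening: 0.0288
```

>>> apply_moves --increments '[[[0,0,0.0005],[0,0,0]],[[0,0,0],[0,0,0]],[[0,0,0],[0,0,0]]]'

```text
t: 9.25
eef_pos: [0.5282, -0.0609, 0.0322]
tcp_rot: [180.0, -0.0, 82.9]
wrist_force: [-1.0, -0.3, 4.3]
opening: 0.0284
```

>>> apply_moves --increments '[[[0,0,0.0004],[0,0,0]],[[0,0,0],[0,0,0]],[[0,0,0],[0,0,0]]]'

```text
t: 9.55
eef_pos: [0.5282, -0.0609, 0.0322]
tcp_rot: [180.0, 0.0, 82.9]
wrist_force: [-2.4, -0.4, 7.0]
opening: 0.0286
```

Contact came at seat height (underside ≈44.2 mm, not 48), so the notch is over the pin. I'll ease off the vertical force and push back toward the shoulder.

>>> apply_moves --increments '[[[0,0,-0.0005],[0,0,0]],[[0,0.0005,0],[0,0,0]],[[0,0.0005,0],[0,0,0]],[[0,0.0005,0],[0,0,0]],[[0,0,0],[0,0,0]],[[0,0,0],[0,0,0]]]'

```text
t: 10.15
eef_pos: [0.5282, -0.0609, 0.0321]
tcp_rot: [-179.9, -0.0, 82.9]
wrist_force: [-5.2, 0.6, 9.2]
opening: 0.0284
```

>>> apply_moves --increments '[[[0,0.0005,0],[0,0,0]],[[0,0,0],[0,0,0]],[[0,0,0],[0,0,0]]]'

```text
t: 10.45
eef_pos: [0.5282, -0.0609, 0.0321]
tcp_rot: [-179.8, -0.0, 82.9]
wrist_force: [-6.6, 1.0, 10.2]
opening: 0.0284
```

>>> apply_moves --increments '[[[0,0.0005,0],[0,0,0]],[[0,0,0],[0,0,0]],[[0,0,0],[0,0,0]]]'

```text
t: 10.75
eef_pos: [0.5282, -0.0609, 0.0321]
tcp_rot: [-179.8, 0.0, 82.9]
wrist_force: [-7.4, 0.8, 10.0]
opening: 0.0286
```

The tool didn't follow the push and Fz rose. I'll stop and see what is in contact.

```bash
python3 - <<'E'
from h import *
o=get_obs(); print(o['t'],o['eef_pos'],o['tcp_rot'],o['wrist_force'],o['moment'],o['opening'],o['joint_vel'])
w=snapshot('wrist'); pickle.dump(w,open('w5.pkl','wb'))
g=cv2.cvtColor(w['pixels'],cv2.COLOR_BGR2GRAY)
for r in (80,100,130,190): print(r,g[r,290:316])
print(g[148:180,286])
o=get_obs(); print(o['t'],o['eef_pos'],o['wrist_force'])
cv2.imwrite('pics/w5.png',np.hstack([crop(w,200,20,140,200,3),cv2.resize(w['pixels'][60:384,100:420],(380,385))[:,:].copy() if 0 else np.pad(cv2.resize(w['pixels'][200:384,130:400],(380,259)),((0,341),(0,0),(0,0)))]))
E
```

```text
10.75 [ 0.52820249 -0.06094287  0.03211804] [-1.79767363e+02  2.29029778e-03  8.29497182e+01] [-7.43428521  0.8359681  10.0205702 ] [0.16748289 1.243102   0.00412721] 0.028627197955171175 [ 0.01375255  0.05424021  0.1464749  -0.04159645  0.03226107  0.04968697]
80 [168 167 165 164 164 163 163 166 168 166 165 130 123 122 130 191 150 127
 173 220 221 220 219 219 219 219]
100 [165 165 163 160 160 162 163 166 164 162 137 121 125 190 197 164 129 143
 202 208 205 205 206 205 206 206]
130 [164 161 158 157 159 160 163 161 158 135 121 118 125 188 151 129 168 211
 215 214 213 213 212 214 212 213]
190 [165 167 166 167 169 168 167 132 121 185 193 190 135 135 224 227 224 223
 223 223 223 224 225 224 224 224]
[160 161 161 163 164 127  86  93 144 161 159 158 157 155 156 155 154 154
 153 155 158 109  74 132 152 153 160 164 163 163 164 163]
10.8 [ 0.52821796 -0.06093205  0.03214526] [-7.1512674   0.86576987  9.65403549]
```

View pics/w5.png

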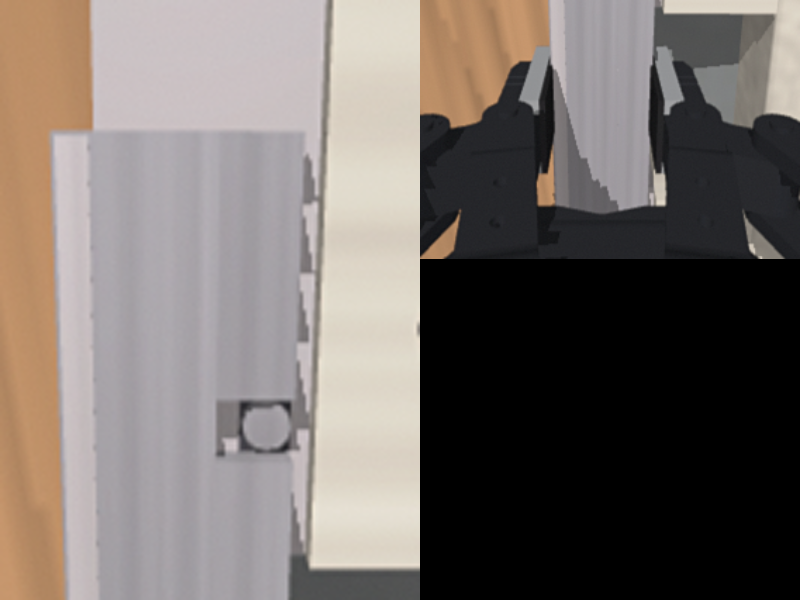

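The pin sits cleanly in the notch, at about (288,162), and a gap of roughly 2.4 mm to the shoulder remains. The knife is simply stuck by friction under too much down-force, so I'll unload z and then push.

>>> apply_moves --increments '[[[0,-0.0015,-0.0005],[0,0,0]],[[0,0,-0.0005],[0,0,0]],[[0,0,0],[0,0,0]],[[0,0,0],[0,0,0]]]'

```text
t: 11.2
eef_pos: [0.5294, -0.0611, 0.0326]
tcp_rot: [180.0, 0.0, 83.0]
wrist_force: [0.5, -0.7, -2.0]
opening: 0.0287
```

>>> apply_moves --increments '[[[0,0.0005,-0.0003],[0,0,0]],[[0,0.0005,0],[0,0,0]],[[0,0,0],[0,0,0]],[[0,0,0],[0,0,0]]]'

```text
t: 11.6
eef_pos: [0.5302, -0.0612, 0.0332]
tcp_rot: [180.0, 0.0, 82.9]
wrist_force: [-0.5, 0.2, -1.3]
opening: 0.0288
```

>>> apply_moves --increments '[[[0,0.0003,0.0005],[0,0,0]],[[0,0,0],[0,0,0]],[[0,0,0],[0,0,0]]]'

```text
t: 11.9
eef_pos: [0.5304, -0.0612, 0.0327]
tcp_rot: [-180.0, 0.0, 83.0]
wrist_force: [-0.3, -1.2, -1.5]
opening: 0.0285
```

>>> apply_moves --increments '[[[0,0.0004,0],[0,0,0]],[[0,0,0],[0,0,0]],[[0,0,0],[0,0,0]]]'

```text
t: 12.2
eef_pos: [0.5309, -0.0613, 0.0327]
tcp_rot: [180.0, 0.0, 83.0]
wrist_force: [0.6, 0.6, -2.1]
opening: 0.0289
```

>>> apply_moves --increments '[[[0,0.0004,0],[0,0,0]],[[0,0,0],[0,0,0]],[[0,0,0],[0,0,0]]]'

```text
t: 12.5
eef_pos: [0.5309, -0.0613, 0.0326]
tcp_rot: [-180.0, 0.0, 83.0]
wrist_force: [-0.1, 0.7, -1.2]
opening: 0.0285
```

>>> apply_moves --increments '[[[0,0.0006,0],[0,0,0]],[[0,0,0],[0,0,0]],[[0,0,0],[0,0,0]]]'

```text
t: 12.8
eef_pos: [0.5309, -0.0613, 0.0325]
tcp_rot: [-179.9, -0.0, 82.9]
wrist_force: [-4.4, 0.2, -0.1]
opening: 0.0287
```

>>> apply_moves --increments '[[[0,0.0006,0],[0,0,0]],[[0,0,0],[0,0,0]],[[0,0,0],[0,0,0]]]'

```text
t: 13.1
eef_pos: [0.5309, -0.0613, 0.0324]
tcp_rot: [-179.8, 0.0, 83.0]
wrist_force: [-5.2, 0.0, 2.0]
opening: 0.0291
```

The shoulder was felt after 2.7 mm. I'll lower the last bit, then open the fingers slightly.

>>> apply_moves --increments '[[[0,-0.0008,0.0003],[0,0,0]],[[0,0,0.0003],[0,0,0]],[[0,0,0],[0,0,0]],[[0,0,0],[0,0,0]]]'

```text
t: 13.5
eef_pos: [0.531, -0.0613, 0.0322]
tcp_rot: [-179.9, 0.0, 82.9]
wrist_force: [-5.3, 0.3, 2.9]
opening: 0.0288
```

>>> apply_moves --increments '[[[0,0,0],[0,0,0]],[[0,0,0],[0,0,0]],[[0,0,0],[0,0,0]],[[0,0,0],[0,0,0]]]' --grip 0.038

```text
t: 13.9
eef_pos: [0.5327, -0.0615, 0.0324]
tcp_rot: [179.9, -0.0, 82.9]
wrist_force: [-0.2, 0.6, 0.2]
opening: 0.0381
```

Released. I'll push the knife's front edge with the outer finger to true it against the shoulder.

>>> apply_moves --increments '[[[0,0.001,0],[0,0,0]],[[0,0.001,0],[0,0,0]],[[0,0.0005,0],[0,0,0]],[[0,0.0005,0],[0,0,0]],[[0,0,0],[0,0,0]],[[0,0,0],[0,0,0]]]'

```text
t: 14.5
eef_pos: [0.5346, -0.0617, 0.0321]
tcp_rot: [-180.0, 0.0, 83.0]
wrist_force: [0.4, -0.8, 0.8]
opening: 0.0379
```

>>> apply_moves --increments '[[[0,0.0007,0],[0,0,0]],[[0,0.0007,0],[0,0,0]],[[0,0,0],[0,0,0]],[[0,0,0],[0,0,0]]]'

```text
t: 14.9
eef_pos: [0.5349, -0.0617, 0.0319]
tcp_rot: [-179.9, -0.0, 83.0]
wrist_force: [-3.6, 0.7, 2.7]
opening: 0.0379
```

>>> apply_moves --increments '[[[0,0.001,-0.0005],[0,0,0]],[[0,0.001,0],[0,0,0]],[[0,0,0],[0,0,0]],[[0,0,0],[0,0,0]],[[0,0,0],[0,0,0]]]'

```text
t: 15.4
eef_pos: [0.5349, -0.0618, 0.0318]
tcp_rot: [-179.7, -0.0, 82.9]
wrist_force: [-7.0, 1.1, 2.4]
opening: 0.0377
```

```bash
python3 - <<'E'
from h import *
o=get_obs(); print(o['t'],o['eef_pos'],o['tcp_rot'],o['wrist_force'],o['moment'])
w=snapshot('wrist'); pickle.dump(w,open('w6.pkl','wb')); t=o['eef_pos']
g=cv2.cvtColor(w['pixels'],cv2.COLOR_BGR2GRAY)
for r in (70,80,100,130,190): print(r,g[r,284:312])
print(g[140:180,280])
E
```

```text
15.4 [ 0.53491069 -0.06175862  0.03182914] [-1.79675292e+02 -1.08685822e-03  8.29490270e+01] [-6.99362199  1.10961383  2.37599493] [ 2.36411243e-01  1.38137439e+00 -8.68703746e-04]
70 [161 164 164 166 161 170 209 213 210 210 211 211 211 210 211 210 211 211
 211 210 211 211 211 211 211 211 211 210]
80 [162 162 166 164 161 174 215 218 216 217 216 215 215 215 215 216 215 217
 216 216 216 216 215 216 215 216 216 216]
100 [160 160 161 159 159 195 204 202 203 203 202 202 202 202 203 202 204 202
 202 202 202 203 202 203 202 203 201 202]
130 [157 159 157 154 194 210 212 210 209 209 210 210 209 209 211 209 209 210
 211 209 209 209 209 209 209 210 209 210]
190 [162 162 176 221 223 222 222 221 221 221 221 221 221 221 221 221 220 222
 221 221 221 222 221 221 221 222 221 221]
[157 158 157 158 158 158 158 157 157 157 157 158 159 139 117 114 116 114
 112 112 114 117 117 114 110 110 110 111 114 114 145 155 152 150 160 164
 165 162 163 164]
```

No gap remains: the knife adjoins the table along all the scanned rows. I'll retreat without dragging and go up.

>>> apply_moves --increments '[[[0,-0.003,0],[0,0,0]],[[0,-0.003,0],[0,0,0]],[[0,0,0],[0,0,0]],[[0,0,-0.005],[0,0,0]],[[0,0,-0.01],[0,0,0]],[[0,0,-0.02],[0,0,0]],[[0,0,-0.025],[0,0,0]],[[0,0,-0.025],[0,0,0]],[[0,0,-0.02],[0,0,0]],[[0,0,-0.01],[0,0,0]],[[0,0,0],[0,0,0]],[[0,0,0],[0,0,0]]]' --grip 0.042

```text
t: 16.65
eef_pos: [0.5318, -0.0614, 0.1473]
tcp_rot: [-180.0, 0.0, 82.9]
wrist_force: [0.7, 0.4, -0.1]
opening: 0.042
```

```bash
python3 - <<'E'
from h import *
o=get_obs(); print(o['t'],o['eef_pos'],o['tcp_rot'],o['wrist_force'],np.round(o['joint_pos'],1))
w=snapshot('wrist'); pickle.dump(w,open('w7.pkl','wb'))
im=w['pixels']; cv2.imwrite('pics/w7.png',cv2.resize(im[0:300,140:440],(600,600),interpolation=cv2.INTER_CUBIC))
E
```

```text
16.65 [ 0.53184971 -0.06140314  0.14729162] [-1.79985492e+02  8.97546659e-04  8.29482604e+01] [ 0.67861256  0.40018763 -0.05144564] [ -6.6  18.7 -15.4  55.8  -0.   90.5]
```

View pics/w7.png

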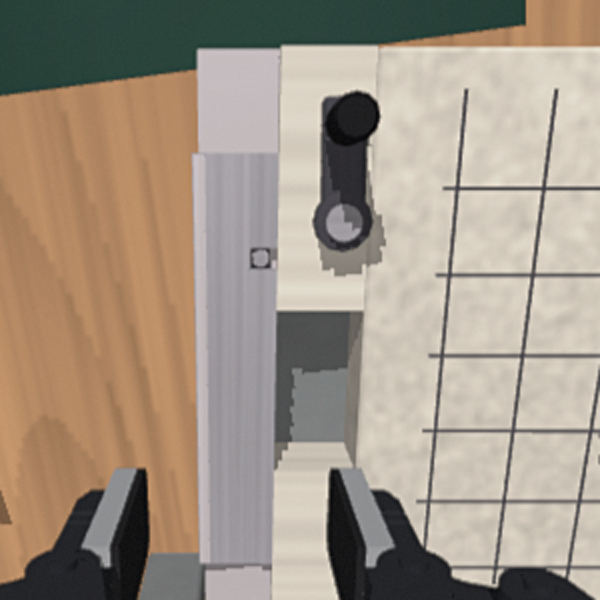

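The knife is seated with the pin in its notch at (270,129) and its back edge against the shoulder. Now the knob position.

```bash
python3 - <<'E'
from h import *
w=pickle.load(open('w7.pkl','rb')); t=np.array([.53185,-.0614]); yaw=np.radians(82.95)
tx=np.array([np.cos(yaw),np.sin(yaw)]); ty=np.array([np.sin(yaw),-np.cos(yaw)])
def T(n,u,v,z):
    p=onz(w,u,v,z)[:2]; q=p-t; print(n,np.round(p,4),np.round([q@tx*1000,q@ty*1000],1))
g=cv2.cvtColor(w['pixels'],cv2.COLOR_BGR2GRAY)
m=(g<38).astype(np.uint8); m[:, :295]=0; m[:,340:]=0; m[:40]=0; m[125:]=0
for r in range(44,76,3): 
    c=np.where(m[r])[0]; print(r,(c.min(),c.max()) if len(c) else None)
T('knob',318.6,57,.09); T('pivot',312.3,111.3,.06); T('pin',270.2,128.8,.048); T('shoulder',279.5,30,.05); T('bay +y',300,155,.05); T('bay -y',300,221,.05); T('kn end',257,76.5,.05); T('kn end-',257,281,.05)
T('seat end+y',258,24.3,.044)
E
```

```text
44 None
47 (np.int64(315), np.int64(323))
50 (np.int64(309), np.int64(326))
53 (np.int64(306), np.int64(328))
56 (np.int64(304), np.int64(328))
59 (np.int64(303), np.int64(328))
62 (np.int64(302), np.int64(327))
65 (np.int64(303), np.int64(326))
68 (np.int64(305), np.int64(323))
71 (np.int64(307), np.int64(322))
74 None
knob [0.5772 0.024 ] [90.3 34.5]
pivot [ 0.5759 -0.0077] [58.7 37.1]
pin [ 0.5466 -0.0172] [45.7  9.2]
shoulder [0.5599 0.0463] [110.3  14.6]
bay +y [ 0.5661 -0.0385] [26.9 31.1]
bay -y [ 0.5616 -0.0902] [-24.9  33. ]
kn end [0.5416 0.0193] [81.3 -0.2]
kn end- [ 0.5219 -0.1387] [-77.9  -0.4]
seat end+y [0.5464 0.0524] [114.8   0.5]
```

>>> apply_moves --increments '[[[0.015,0.005,0],[0,0,0]],[[0.025,0.01,0],[0,0,0]],[[0.025,0.01,0],[0,0,0]],[[0.025,0.01,0],[0,0,0]],[[0,0,0.01],[0,0,5]],[[0,0,0.015],[0,0,5]],[[0,0,0.02],[0,0,0]],[[0,0,0.02],[0,0,0]],[[0,0,0.01],[0,0,0]],[[0,0,0.006],[0,0,0]],[[0,0,0],[0,0,0]],[[0,0,0],[0,0,0]]]'

```text
t: 17.9
eef_pos: [0.5784, 0.0238, 0.0671]
tcp_rot: [180.0, -0.0, 73.0]
wrist_force: [0.5, -0.2, 0.5]
opening: 0.0419
```

>>> apply_moves --increments '[[[0,0,0],[0,0,0]],[[0,0,0],[0,0,0]],[[0,0,0],[0,0,0]],[[0,0,0],[0,0,0]],[[0,0,0],[0,0,0]],[[0,0,0],[0,0,0]],[[0,0,0],[0,0,0]]]' --grip 0.006 --squeeze 30

```text
t: 18.6
eef_pos: [0.5776, 0.0242, 0.0675]
tcp_rot: [-180.0, -0.1, 73.0]
wrist_force: [-3.5, 1.6, 6.5]
opening: 0.0128
```

The knob is held. I'll swing the clamp along its arc, turning the tool with it.

>>> apply_moves --increments '[[[-0.0007,-0.0023,0],[0,0,-4.35]],[[-0.0007,-0.0023,0],[0,0,-4.35]],[[-0.0007,-0.0023,0],[0,0,-4.35]],[[-0.0007,-0.0023,0],[0,0,-4.35]],[[-0.0007,-0.0023,0],[0,0,-4.35]],[[-0.0007,-0.0023,0],[0,0,-4.35]],[[0,0,0],[0,0,0]]]'

```text
t: 19.3
eef_pos: [0.5632, 0.0225, 0.067]
tcp_rot: [180.0, -0.2, 99.2]
wrist_force: [-3.2, 4.9, 3.3]
opening: 0.0131
```

>>> apply_moves --increments '[[[-0.0004,-0.0024,0],[0,0,-4.5]],[[-0.0005,-0.0024,0],[0,0,-4.5]],[[-0.0005,-0.0024,0],[0,0,-4.5]],[[-0.0006,-0.0024,0.0001],[0,0,-4.5]],[[-0.0006,-0.0024,0.0001],[0,0,-4.5]],[[-0.0006,-0.0024,0.0001],[0,0,-4.5]],[[0,0,0],[0,0,0]]]'

```text
t: 20.0
eef_pos: [0.5506, 0.0143, 0.0664]
tcp_rot: [179.9, -0.2, 126.2]
wrist_force: [-3.9, 3.6, 1.6]
opening: 0.0126
```

>>> apply_moves --increments '[[[-0.0006,-0.0024,0.0001],[0,0,-4.5]],[[-0.0006,-0.0024,0.0001],[0,0,-4.5]],[[-0.0006,-0.0024,0.0001],[0,0,-4.5]],[[-0.0006,-0.0024,0.0001],[0,0,-4.5]],[[-0.0006,-0.0024,0.0001],[0,0,-4.5]],[[-0.0006,-0.0024,0.0001],[0,0,-4.5]],[[0,0,0],[0,0,0]],[[0,0,0],[0,0,0]]]' --squeeze 60

```text
t: 20.8
eef_pos: [0.5435, 0.0014, 0.0662]
tcp_rot: [179.9, -0.1, 153.1]
wrist_force: [-4.2, 4.0, 6.3]
opening: 0.0115
```

>>> apply_moves --increments '[[[-0.0006,-0.0024,0.0001],[0,0,-4.5]],[[-0.0006,-0.0024,0.0001],[0,0,-4.5]],[[0,0,0],[0,0,0]],[[0,0,0],[0,0,0]],[[0,0,0],[0,0,0]]]'

```text
t: 21.3
eef_pos: [0.5425, -0.0035, 0.0662]
tcp_rot: [179.9, -0.1, 162.1]
wrist_force: [-4.9, 3.5, 6.9]
opening: 0.012
```

>>> apply_moves --increments '[[[-0.0003,-0.0009,0],[0,0,0]],[[-0.0003,-0.0009,0],[0,0,0]],[[0,0,0],[0,0,0]],[[0,0,0],[0,0,0]]]'

```text
t: 21.7
eef_pos: [0.5423, -0.0041, 0.0661]
tcp_rot: [179.7, -0.2, 162.2]
wrist_force: [-4.7, 8.0, 7.3]
opening: 0.0115
```

>>> apply_moves --increments '[[[-0.0003,-0.0009,0],[0,0,0]],[[-0.0003,-0.0009,0],[0,0,0]],[[0,0,0],[0,0,0]],[[0,0,0],[0,0,0]]]'

```text
t: 22.1
eef_pos: [0.5422, -0.0047, 0.0661]
tcp_rot: [179.6, -0.2, 162.2]
wrist_force: [-4.8, 10.1, 7.7]
opening: 0.0119
```

>>> apply_moves --increments '[[[0,0.0015,0],[0,0,0]],[[0,0,0],[0,0,0]],[[0,0,0],[0,0,0]],[[0,0,0],[0,0,0]],[[0,0,-0.005],[0,0,0]],[[0,0,-0.015],[0,0,0]],[[0,0,-0.025],[0,0,0]],[[0,0,-0.03],[0,0,0]],[[0,0,-0.03],[0,0,0]],[[0,0,-0.025],[0,0,0]],[[0,0,0],[0,0,0]],[[0,0,0],[0,0,0]]]' --grip 0.045

```text
t: 23.3
eef_pos: [0.5445, -0.0072, 0.1962]
tcp_rot: [180.0, 0.1, 162.0]
wrist_force: [0.2, 0.0, -0.1]
opening: 0.045
```

>>> apply_moves --increments '[[[0,0,0],[0,0,4]],[[0,0,0],[0,0,8.5]],[[0,0,0],[0,0,8.5]],[[0,0,0],[0,0,8.5]],[[0,0,0],[0,0,8.5]],[[0,0,0],[0,0,8.5]],[[0,0,0],[0,0,8.5]],[[0,0,0],[0,0,8.5]],[[0,0,0],[0,0,8.5]],[[0,0,0],[0,0,7.0]],[[-0.025,-0.003,0],[0,0,0]],[[-0.025,0,0],[0,0,0]]]'

```text
t: 24.5
eef_pos: [0.5335, -0.0563, 0.1937]
tcp_rot: [-179.8, 0.0, 83.1]
wrist_force: [0.7, -0.4, -0.4]
opening: 0.0449
```

>>> apply_moves --increments '[[[0,0,0],[0,0,0]],[[0,0,0],[0,0,0]],[[0,0,0],[0,0,0]]]'

```text
t: 24.8
eef_pos: [0.5346, -0.0558, 0.1948]
tcp_rot: [-179.9, -0.0, 83.1]
wrist_force: [-0.3, -0.3, -0.5]
opening: 0.0451
```

```bash
python3 - <<'E'
from h import *
o=get_obs(); print(o['t'],o['eef_pos'],o['tcp_rot'],o['wrist_force'])
w=snapshot('wrist'); s=snapshot('scene'); pickle.dump((w,s),open('w8.pkl','wb'))
a=cv2.resize(w['pixels'][0:290,180:400],(440,580),interpolation=cv2.INTER_CUBIC)
b=cv2.resize(s['pixels'][140:290,130:310],(360,300),interpolation=cv2.INTER_CUBIC)
im=np.zeros((580,800,3),np.uint8); im[:,:440]=a; im[:300,440:]=b
im[300:,440:]=cv2.resize(w['pixels'],(373,280))[:,:360]
cv2.imwrite('pics/w8.png',im)
E
```

```text
24.8 [ 0.53464177 -0.05581908  0.19475606] [-1.79916676e+02 -2.29411630e-02  8.30685357e+01] [-0.32480099 -0.29156538 -0.49920245]
```

View pics/w8.png

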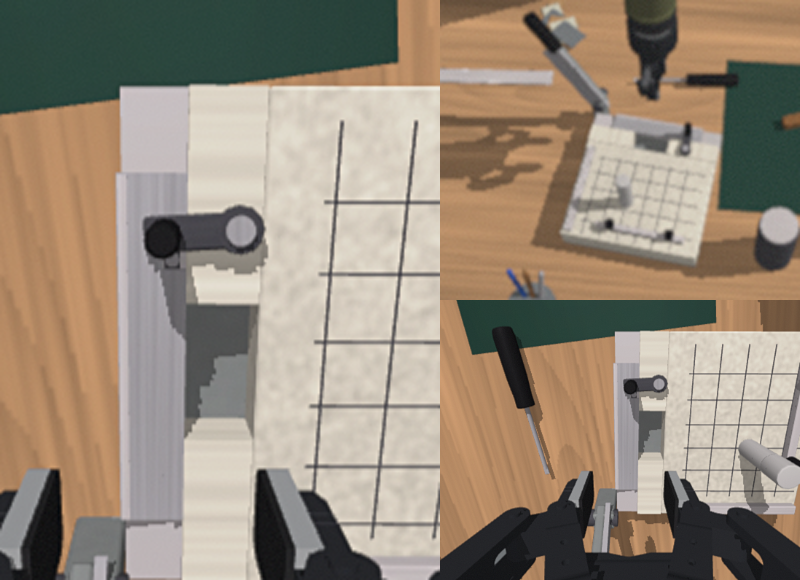

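The clamp lies across the knife at or just past square, with the knob at (261,119) and the pivot at (301,115). The bystanders look unmoved. A last numeric check covers clamp angle, back-edge gap at both ends, and bystander changes.

```bash
python3 - <<'E'
from h import *
w,s=pickle.load(open('w8.pkl','rb')); t=np.array([.53464,-.05582]); yaw=np.radians(83.07)
tx=np.array([np.cos(yaw),np.sin(yaw)]); ty=np.array([np.sin(yaw),-np.cos(yaw)])
def T(n,u,v,z):
    q=onz(w,u,v,z)[:2]-t; print(n,np.round([q@tx*1000,q@ty*1000],1)); return np.array([q@tx,q@ty])
k=T('knob',180+163/2,119,.0885); p=T('pivot',301,115,.061); print('clamp deg',np.degrees(np.arctan2(-(k-p)[1],(k-p)[0])))
g=cv2.cvtColor(w['pixels'],cv2.COLOR_BGR2GRAY)
for r in (90,98,140,150,222,235,250): print(r,g[r,264:282])
d=pickle.load(open('s0.pkl','rb'))['scene']['pixels']
df=cv2.absdiff(d,s['pixels']).max(2)>40
for n,(x,y,ww,h) in dict(can=(285,240,28,38),bottle=(340,228,30,42),rule=(105,170,85,16),cutter=(370,196,50,14),glue=(214,218,16,30),boards=(0,205,130,90)).items(): print(n,int(df[y:y+h,x:x+ww].sum()))
E
```

```text
knob [52.   2.9]
pivot [52.9 35.2]
clamp deg 91.59720950911542
90 [163 157 155 156 163 164 162 161 161 161 211 216 214 215 214 214 215 213]
98 [161 155 155 156 162 164 162 160 161 172 210 213 212 213 212 212 211 212]
140 [102 101  99 101 104 105 104 104 105 129 138 136 140 216 222 219 219 218]
150 [100  99  98 100 104 103 101 104 105 134 138 137 136 133 138 212 219 217]
222 [152 151 156 159 158 155 152 155 205 209 207 207 207 207 207 208 206 207]
235 [153 151 158 161 157 151 152 168 211 215 214 214 213 214 214 213 213 213]
250 [153 154 158 159 157 152 153 180 209 212 210 210 210 210 210 210 209 209]
can 0
bottle 0
rule 0
cutter 0
glue 0
boards 104
```

```bash
python3 -c "
from station import job_done; print(job_done())"
```

```text
the job is handed in; nothing more can be done
None
```

The knife is fitted in the trimmer and the clamp is swung fully over it. I handed the job in at about 25 s of the 67 s limit; no verdict was reported.

- **Seating:** I gripped the knife at its middle, lifted it off the carrier and lowered it with the pin visible through the notch. It touched down at seat height (underside about 44 mm, not 48).
- **Push back:** The first push stuck: the knife did not move while the down-force rose to about 10 N and the sideways force to 7 N. I eased off and carried it back about 2.7 mm just clear of the seat until I felt the shoulder. Then I set it down, released it, and trued it with a 7 N push on the front edge.
- **Clamp:** I gripped the knob and swung it round its arc, then pushed on until the resistance rose to about 10 N. I did not clearly feel the end stop.

**Last checks:**
- **Back edge:** No dark gap shows between the back edge and the shoulder at either end.
- **Pin:** It was seen inside the notch before the clamp covered it.
- **Clamp angle:** It measures about 91.6° in the picture and 93.6° from the arm's position. The two disagree by 2°, but both are past square (90°).
- **Other things on the desk:** The can, bottle, rule, cutter and glue stick show no change in the scene picture. The region I took for the boards did change by 104 pixels. It may really be the paper tray, and I put the change down to the arm's shadow without confirming it. I did not check the screwdriver by pixel difference.

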